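Ready the heating bank

ROBOT

A 6-joint arm with a two-finger parallel gripper is mounted at the origin on the work surface. World frame = base frame: x ahead of the robot, y to its left, z up, the work surface at z = 0. Lengths are in m, angles in degrees, forces in N, time in s.
With the tool pointing down it reaches from about 0.275 to 0.875 m from the base axis. Payload 12.5 kg.
Tool frame: the origin (TCP) lies at the very end of the fingers, on their centre line; the grasp point (between the pads) lies r.grip_point_offset behind it (r.grip_point_offset is the distance from the TCP to the grasp point, in m); y points along the fingers, z is the direction in which the jaws open and shut, and the axes are right-handed (so a half turn about y gives the same grasp; the last joint's range is limited). The gripper opens to 85 mm and grips with 20 to 120 N. Pads are 22 mm wide; open, the fingers measure 114 mm over their backs; the gripper's body (76 mm by 85 mm) begins 54 mm behind the grasp point. The pads swing forward as they close: fully open they stand 13 mm farther back than shut.
Start: joints at [66.257, 20.094, 94.641, -0, 65.266, -4.847], TCP at [0.178, 0.52, 0.231] pointing down, gripper open.
Joint ranges: [-157.81, 157.81], [-45, 120.19], [0.68, 151.7], [-89.99, 269.99], [4.06, 180], [-164.3, 164.3]. Speed limits (degrees/s): [127.2, 127.2, 159.86, 180, 180, 180].

INTERFACE

Orientations are given as [roll, pitch, yaw] about the fixed x, y, z axes, in that order (R = Rz(yaw) Ry(pitch) Rx(roll)).
In Python, from rig import r gives the robot as it stands. The module is installed in compiled form; this text tells all that it offers.
- The arm moves only by the tool send_rows, never from a script. Its argument "increments" is a list of rows, each a list of 6 numbers: the shift along the tool's x, y, z in cm, then the turn, a rotation vector about the tool's x, y, z in rad. In form: [[tx, ty, tz, ax, ay, az], ...]. A call has 1 to 10 rows; each row is the pose to reach, as a shift and turn from the pose measured when the call began, along the tool's axes at that moment; what a row does not reach only later rows make up. A row lasts 1/10 s, in which the tool goes at most 50 mm and 8.59 degrees, less where a joint would pass 70% of its speed; a pose out of reach is approached as far as the arm can. A call with a gripper value outside its range is refused whole. "claw" is the closure in counts, from 0 (fully open) to 255 (shut), set as the call begins (left out, the last holds). The fingers move at their own pace and stop on an object; "newtons" is the grip in N (left out, the last holds). Time passes only in rows, so rows that repeat a pose let the fingers close. It gives the time, the measured TCP pose, the force and the opening at its end, in the units of the state.
- r.get_obs(): the state, without advancing time (a new reading comes with each control period).
- r.snapshot(name): name is "scene" or "top"; returns a dict with "img" (384x512x3 uint8, red, green, blue), "vertical_fov" (degrees; the focal length in pixels is half the picture's height over the tangent of half this angle, whatever the lens; pixels are square), "cx", "cy" (the principal point, pixels), "D" ([k1, k2, p1, p2, k3] as OpenCV has them; the pictures are not rectified), "origin" and "orientation" of the camera in the world. Camera axes: x right, y down, z forward; pixel columns grow to the right and rows downward; lengths in m; the calibration is good to about 2 mm. A picture is of the moment at which its call begins. There is no depth.
- r.close_job(): hands the job in, once; it reports no verdict.
The state is a dict: "clock": time; "joint_pos": joint angles; "qd": joint speeds; "effort": joint torques, N m; "tcp_pos": TCP position; "tcp_rot": TCP orientation; "contact_force": force on the tool from outside, world axes, zero at the start; "moment": the same for the moment, N m; "opening": finger opening in m.
Only numpy, scipy, OpenCV 4.12 (cv2) and the standard library are available. Lean on these libraries where they do the work, as an engineer would, in place of code of your own. Each camera call takes 0.05 s, during which the arm holds its last target. There are 200 camera calls.

TASK

Get the heating bank ready: stand every stoppered flask upright in the shallow tray, because closed flasks must not be heated, and clip one sprung clamp level onto the straight neck of every open flask, leaving those flasks standing upright on the bank. Only when all that is done, switch the bank on by throwing its lever fully over. Leave the beaker, dish, rod and spoon where they are.

Things in the scene. Friction and masses are not known exactly. Their poses are not given: they have to be found in the camera images.
- bank: fixed flat heating bank, a grey box 130 (x) by 460 (y) by 36 mm high with five dark round hot places in a row along its y axis; origin at the centre of its underside, z up
- tray: loose shallow white tray, 0.8 kg, 200 (x) by 130 (y) by 12 mm high outside, walls and floor 4 mm thick, open on top; origin at the centre of its underside. It stands to the left or the right of the clamps, the switch on the other side
- switch (a joint): angle of the bank's switch lever: 0 off (leaning towards the robot) to 1.0 rad on (leaning away); it turns about a level axis and stays where it is left, needing about 1 N at the ball
- switch_tip (a point): centre of the 26 mm black ball at the end of the switch lever; x points level in the direction in which the lever is thrown when it is off. The lever is a 10 mm bar, 80 mm long from the level hinge axis to this point; the axis is 22 mm above the bench and from off to on the ball moves 77 mm along x, at 92 to 102 mm height. The lever stands on a fixed grey block 70 by 50 by 25 mm high
- open1_neck (a point): open conical flask of greenish glass, loose, 0.19 to 0.31 kg, 72 mm wide at the foot, 105 mm high, its mouth open; this point is on its axis in the straight part of the neck (26 mm diameter, from 70 to 100 mm above the foot; a 32 mm rim above), 84 mm above the foot, z up. May be absent (None)
- open2_neck (a point): open conical flask of greenish glass, loose, 0.19 to 0.31 kg, 72 mm wide at the foot, 105 mm high, its mouth open; this point is on its axis in the straight part of the neck (26 mm diameter, from 70 to 100 mm above the foot; a 32 mm rim above), 84 mm above the foot, z up. May be absent (None)
- open3_neck (a point): open conical flask of greenish glass, loose, 0.19 to 0.31 kg, 72 mm wide at the foot, 105 mm high, its mouth open; this point is on its axis in the straight part of the neck (26 mm diameter, from 70 to 100 mm above the foot; a 32 mm rim above), 84 mm above the foot, z up. May be absent (None)
- shut1_neck (a point): stoppered conical flask of greenish glass, loose, 0.19 to 0.31 kg, 72 mm wide at the foot, 105 mm high plus a black rubber stopper 28 mm wide that stands 14 mm above the rim and is stuck fast; this point is on its axis in the straight part of the neck (26 mm diameter, from 70 to 100 mm above the foot; a 32 mm rim above), 84 mm above the foot, z up. May be absent (None)
- shut2_neck (a point): stoppered conical flask of greenish glass, loose, 0.19 to 0.31 kg, 72 mm wide at the foot, 105 mm high plus a black rubber stopper 28 mm wide that stands 14 mm above the rim and is stuck fast; this point is on its axis in the straight part of the neck (26 mm diameter, from 70 to 100 mm above the foot; a 32 mm rim above), 84 mm above the foot, z up. May be absent (None)
- clamp1_mid (a point): sprung hinged clamp of steel with cork jaws, 56 g, lying flat, 26 mm high, 150 mm long; point on its pivot, half-way up; x points to the jaws, z is the pivot axis (both sides are alike). Two handles from x = -22 to -75 mm, 56 mm over their outsides at x = -45 mm (48 on a neck); squeezing them there to 32 mm takes about 14 N and opens the jaw tips (x = 67 mm) to 40 mm; let go, it springs shut
- clamp1_jaw (a point): centre of the space between that clamp's V-shaped jaws, half-way up, 55 mm from the pivot: a neck sits centred here when the clamp has shut on it, held with about 8 N; axes as for the pivot point. The jaws are 6 mm thick and 26 mm high
- clamp2_mid (a point): sprung hinged clamp of steel with cork jaws, 56 g, lying flat, 26 mm high, 150 mm long; point on its pivot, half-way up; x points to the jaws, z is the pivot axis (both sides are alike). Two handles from x = -22 to -75 mm, 56 mm over their outsides at x = -45 mm (48 on a neck); squeezing them there to 32 mm takes about 14 N and opens the jaw tips (x = 67 mm) to 40 mm; let go, it springs shut
- clamp2_jaw (a point): centre of the space between that clamp's V-shaped jaws, half-way up, 55 mm from the pivot: a neck sits centred here when the clamp has shut on it, held with about 8 N; axes as for the pivot point. The jaws are 6 mm thick and 26 mm high
- clamp3_mid (a point): sprung hinged clamp of steel with cork jaws, 56 g, lying flat, 26 mm high, 150 mm long; point on its pivot, half-way up; x points to the jaws, z is the pivot axis (both sides are alike). Two handles from x = -22 to -75 mm, 56 mm over their outsides at x = -45 mm (48 on a neck); squeezing them there to 32 mm takes about 14 N and opens the jaw tips (x = 67 mm) to 40 mm; let go, it springs shut
- clamp3_jaw (a point): centre of the space between that clamp's V-shaped jaws, half-way up, 55 mm from the pivot: a neck sits centred here when the clamp has shut on it, held with about 8 N; axes as for the pivot point. The jaws are 6 mm thick and 26 mm high
- beaker: bystander: glass beaker 70 mm wide, 90 mm high, loose; origin at its foot
- dish: bystander: clear dish 84 mm wide, 15 mm high, loose; origin at its underside
- rod: bystander: black rod 130 mm long, 10 mm thick, lying on the bench, loose
- spoon: bystander: measuring spoon 150 mm long lying on the bench, loose
Not all that is in view belongs to the job. Leave any green, red or yellow look-alike of the part that bears clamp2_mid alone.

How it is judged (in metres and radians):
On the way, in this order (a step that is already met when the one before it is completed fails the run):
1. every open flask stands upright on the bank with a clamp level on its neck, and every stoppered flask stands upright in the tray (x of open1_neck in the frame of bank between -0.06 and 0.06 m and y of open1_neck in the frame of bank between -0.225 and 0.225 m and z of open1_neck in the frame of bank between 0.108 and 0.132 m and angle between each of open1_neck, open2_neck, open3_neck, shut1_neck, shut2_neck's own z axis and vertical below 0.15 rad and ((distance between open1_neck and clamp1_jaw below 0.02 m and horizontal distance between open1_neck and clamp1_jaw below 0.012 m and angle between the z axis of open1_neck and the z axis of clamp1_jaw, either way round below 0.35 rad) or (distance between open1_neck and clamp2_jaw below 0.02 m and horizontal distance between open1_neck and clamp2_jaw below 0.012 m and angle between the z axis of open1_neck and the z axis of clamp2_jaw, either way round below 0.35 rad) or (distance between open1_neck and clamp3_jaw below 0.02 m and horizontal distance between open1_neck and clamp3_jaw below 0.012 m and angle between the z axis of open1_neck and the z axis of clamp3_jaw, either way round below 0.35 rad)) and x of open2_neck in the frame of bank between -0.06 and 0.06 m and y of open2_neck in the frame of bank between -0.225 and 0.225 m and z of open2_neck in the frame of bank between 0.108 and 0.132 m and ((distance between open2_neck and clamp1_jaw below 0.02 m and horizontal distance between open2_neck and clamp1_jaw below 0.012 m and angle between the z axis of open2_neck and the z axis of clamp1_jaw, either way round below 0.35 rad) or (distance between open2_neck and clamp2_jaw below 0.02 m and horizontal distance between open2_neck and clamp2_jaw below 0.012 m and angle between the z axis of open2_neck and the z axis of clamp2_jaw, either way round below 0.35 rad) or (distance between open2_neck and clamp3_jaw below 0.02 m and horizontal distance between open2_neck and clamp3_jaw below 0.012 m and angle between the z axis of open2_neck and the z axis of clamp3_jaw, either way round below 0.35 rad)) and x of open3_neck in the frame of bank between -0.06 and 0.06 m and y of open3_neck in the frame of bank between -0.225 and 0.225 m and z of open3_neck in the frame of bank between 0.108 and 0.132 m and ((distance between open3_neck and clamp1_jaw below 0.02 m and horizontal distance between open3_neck and clamp1_jaw below 0.012 m and angle between the z axis of open3_neck and the z axis of clamp1_jaw, either way round below 0.35 rad) or (distance between open3_neck and clamp2_jaw below 0.02 m and horizontal distance between open3_neck and clamp2_jaw below 0.012 m and angle between the z axis of open3_neck and the z axis of clamp2_jaw, either way round below 0.35 rad) or (distance between open3_neck and clamp3_jaw below 0.02 m and horizontal distance between open3_neck and clamp3_jaw below 0.012 m and angle between the z axis of open3_neck and the z axis of clamp3_jaw, either way round below 0.35 rad)) and x of shut1_neck in the frame of tray between -0.075 and 0.075 m and y of shut1_neck in the frame of tray between -0.035 and 0.035 m and z of shut1_neck in the frame of tray between 0.076 and 0.1 m and x of shut2_neck in the frame of tray between -0.075 and 0.075 m and y of shut2_neck in the frame of tray between -0.035 and 0.035 m and z of shut2_neck in the frame of tray between 0.076 and 0.1 m), for 0.3 s.
2. then the lever is thrown fully over (past 0.85 rad) (value of joint switch above 0.85 rad), for 0.2 s.
At the end, for the whole second after the job is handed in: Every open flask stands upright (within 0.15 rad) on the bank with a clamp on its neck (jaw centre within 12 mm of the neck's axis and 20 mm of its mid point, level within 0.35 rad); every stoppered flask stands upright in the tray, all at rest, and the lever is past 0.85 rad (all of step 1 and linear speed of each of open1, open2, open3, shut1, shut2 below 0.03 m/s and value of joint switch above 0.85 rad); the robot touches nothing.
It fails at once if the rod is pushed away (more than 90 mm) (distance of rod from where it was at the start of the episode above 0.09 m).
It fails at once if the spoon is pushed away (more than 90 mm) (distance of spoon from where it was at the start of the episode above 0.09 m).
It fails at once if the beaker is knocked over or pushed away (more than 70 mm) (distance of beaker from where it was at the start of the episode above 0.07 m or angle between beaker's own z axis and vertical above 0.7 rad).
It fails at once if the dish is pushed away (more than 70 mm) (distance of dish from where it was at the start of the episode above 0.07 m).
Of open1, open2, open3 only 2 to 3 are there at a start; the rules pass over those that are not, and their reading is None.
Of shut1, shut2 only 1 to 2 are there at a start; the rules pass over those that are not, and their reading is None.
At some moment in a run one of tray may be knocked a few centimetres aside while the robot is not near it.
Once in a run the grip may slacken for a moment while it holds something.
It also fails if it takes over 210 s, if anything falls off the work surface, if the arm or the gripper's body presses on something with over 40 N, if the wrist force passes 120 N, or if a joint passes its speed limit or range.

## Working session

There is one attempt and no reset: what is moved stays moved. The work goes in short steps, Python scripts to look and compute and a tool call to move; the robot and the scene stay as the last step left them, time stands still between calls to the robot, and variables do not carry over. Pictures are saved under pics/ and viewed, on a budget of 14 in all, crops included, one or two more only if the job needs it, and the job is handed in when it is done.

Besides the shell and the picture viewer there is one more tool, called after "Call:" by a JSON object that holds its "name" and its "arguments". send_rows: Moves the arm, as the interface text tells. Its arguments: {"type":"object","properties":{"increments":{"type":"array"},"claw":{"type":"number"},"newtons":{"type":"number"}},"required":["increments"]}

```bash
mkdir -p pics; cat > h.py <<'E'
import numpy as np, cv2
from scipy.spatial.transform import Rotation as Ro
from rig import r
def snap(n,f=None):
    s=r.snapshot(n); im=cv2.cvtColor(s["img"],cv2.COLOR_RGB2BGR)
    if f: cv2.imwrite("pics/"+f,im)
    return s,im
def cam(s):
    f=192/np.tan(np.radians(s["vertical_fov"]/2))
    K=np.array([[f,0,s["cx"]],[0,f,s["cy"]],[0,0,1]])
    return K,np.array(s["D"],float),np.array(s["origin"]),Ro.from_euler("xyz",s["orientation"],degrees=True).as_matrix()
def px2w(s,uv,z):
    K,D,o,R=cam(s); p=cv2.undistortPoints(np.array([[uv]],float),K,D)[0,0]
    d=R@[p[0],p[1],1]; return o+d*(z-o[2])/d[2]
def w2px(s,P):
    K,D,o,R=cam(s); return cv2.projectPoints((np.atleast_2d(P)-o)@R,np.zeros(3),np.zeros(3),K,D)[0][:,0]
def pose():
    o=r.get_obs(); return np.array(o["tcp_pos"]),Ro.from_euler("xyz",o["tcp_rot"],degrees=True)
E
python3 - <<'E'
from h import *
o=r.get_obs()
for k in o: print(k,o[k])
print(r.grip_point_offset, pose()[1].as_matrix().round(3))
for n in("scene","top"):
    s,im=snap(n); print({k:s[k] for k in s if k!="img"})
    cv2.imwrite(f"pics/{n}0.png",cv2.resize(im,(800,600),interpolation=cv2.INTER_CUBIC))
E
```

```text
clock 0.0
joint_pos [ 6.62564190e+01  2.01223954e+01  9.46779755e+01  1.81189015e-04
  6.52646163e+01 -4.84946580e+00]
qd [-0.03235739  0.07857984  0.12317977 -0.07517471 -0.13986234 -0.07859805]
effort [-1.63071280e-03 -5.06109560e+01 -2.91390306e+01 -1.36053336e-04
  4.68968617e-03 -3.44960472e-05]
tcp_pos [0.17796166 0.52006006 0.23077018]
tcp_rot [-9.00647406e+01  5.65778373e-03 -1.88941943e+01]
contact_force [-0.00359671 -0.67021836 -0.14945479]
moment [-0.01579453 -0.0140105  -0.00037125]
opening 0.08550988618266946
0.0187 [[ 0.946 -0.     0.324]
 [-0.324 -0.001  0.946]
 [-0.    -1.    -0.001]]
{'vertical_fov': 42.69690248029661, 'cx': 247.93131910537107, 'cy': 183.11890149050225, 'D': array([-0.03512527,  0.        ,  0.        ,  0.        ,  0.        ]), 'origin': array([1.02209486, 0.70499839, 1.6386803 ]), 'orientation': array([-1.48885419e+02, -1.23821596e-01,  1.44169110e+02])}
{'vertical_fov': 43.35249233966719, 'cx': 251.59662168432027, 'cy': 187.28543514702477, 'D': array([-0.13167484,  0.        ,  0.        ,  0.        ,  0.        ]), 'origin': array([ 0.33783765, -0.04302482,  1.49927017]), 'orientation': array([-173.81478463,   -0.64414174,  -90.02217003])}
```

View pics/top0.png

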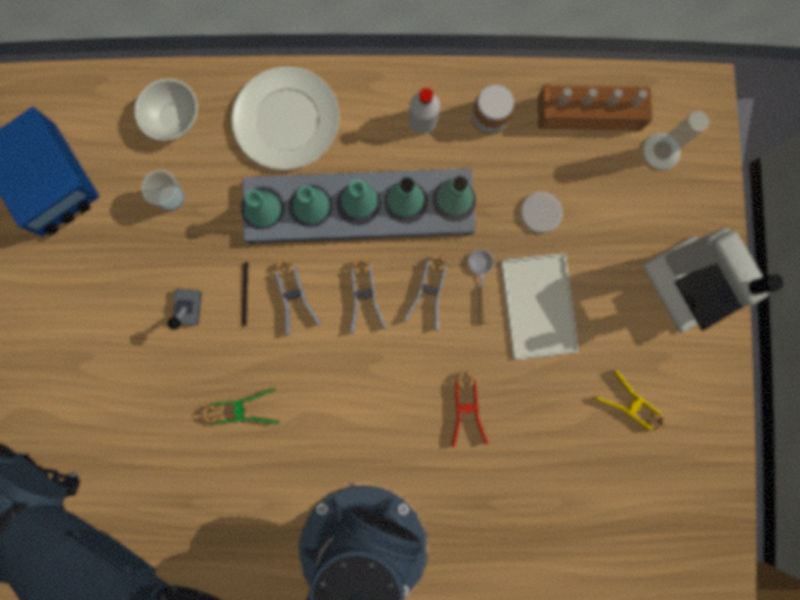

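View pics/scene0.png

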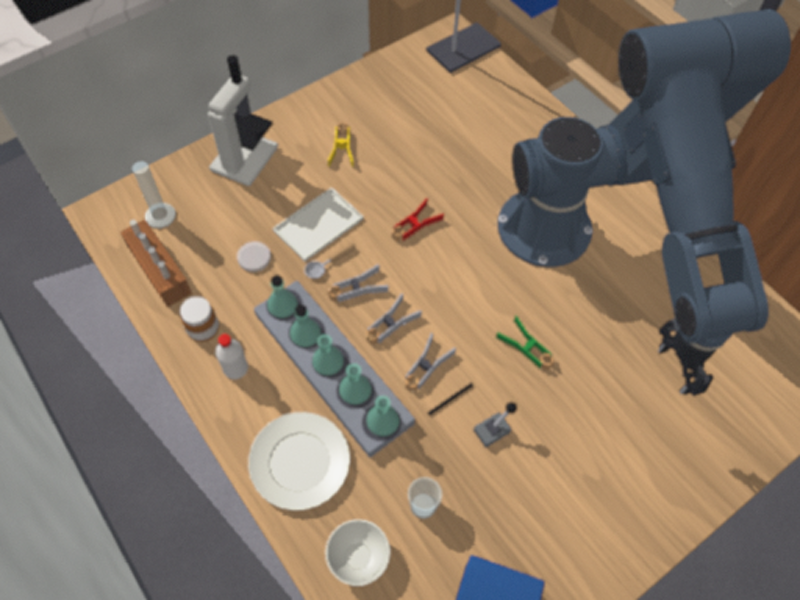

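```bash
python3 - <<'E'
from h import *
s,im=snap("top"); cv2.imwrite("pics/t1.png",cv2.resize(im[105:225,150:310],(800,600),interpolation=cv2.INTER_CUBIC))
s,im=snap("scene"); cv2.imwrite("pics/s1.png",cv2.resize(im[145:295,155:355],(800,600),interpolation=cv2.INTER_CUBIC))
E
```

```text
(no output)
```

View pics/t1.png

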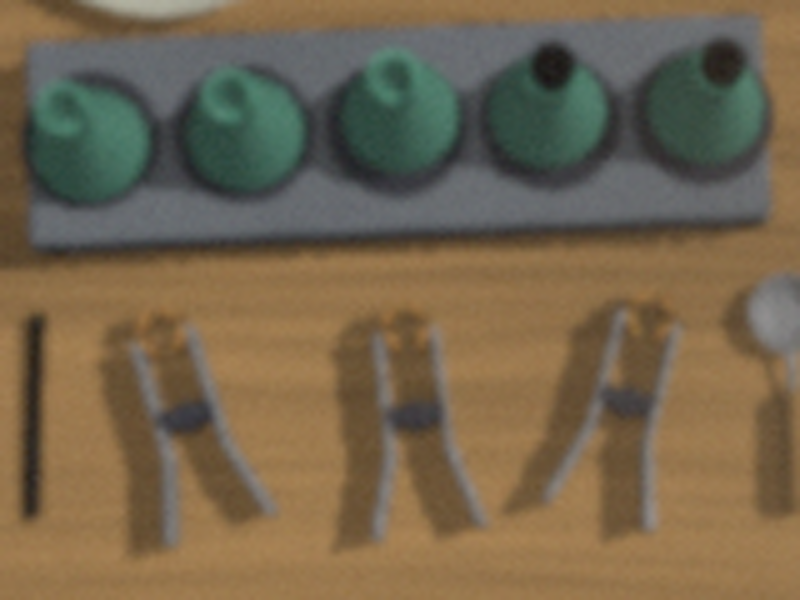

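View pics/s1.png

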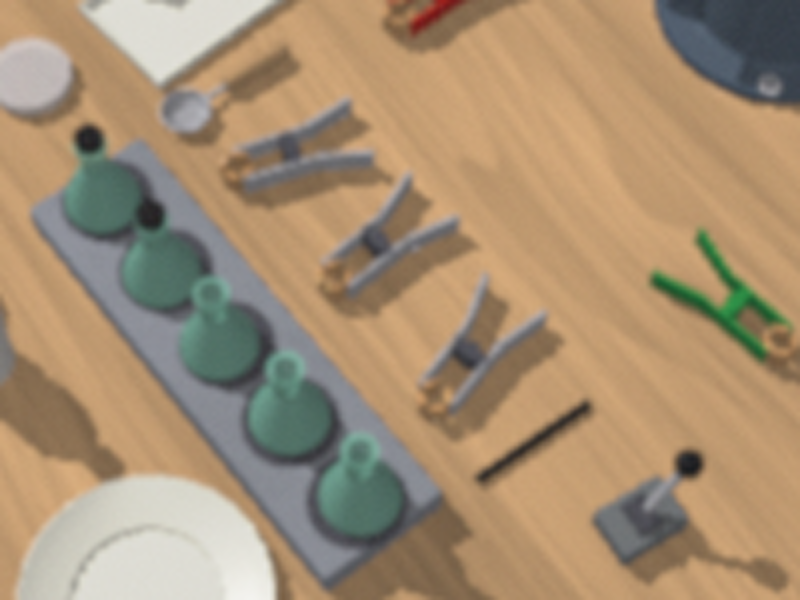

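```bash
cat >> h.py <<'E'
def tri(a,ua,b,ub):
    A=[];B=[]
    for s,u in((a,ua),(b,ub)):
        o=np.array(s["origin"]); d=px2w(s,u,0)-o; d/=np.linalg.norm(d); M=np.eye(3)-np.outer(d,d); A.append(M);B.append(M@o)
    return np.linalg.solve(sum(A),sum(B))
E
python3 - <<'E'
from h import *
a=r.snapshot("top"); b=r.snapshot("scene")
T=lambda x,y:((x+.5)/5-.5+150,(y+.5)/5-.5+105)
S=lambda x,y:((x+.5)/4-.5+155,(y+.5)/4-.5+145)
O=lambda x,y:(x*.64-.2,y*.64-.2)
P=lambda n,v:print(n,np.round(v*1000))
for n,t,s_,z in(("F1",(65,104),(358,452),.141),("F2",(229,94),(285,371),.141),("F3",(393,75),(211,295),.141),("S1",(553,64),(150,211),.155),("S2",(722,62),(89,136),.155),("C1",(187,416),(467,352),.026),("C2",(414,414),(376,241),.026),("C3",(628,402),(290,147),.026)):
    P(n,tri(a,T(*t),b,S(*s_))); print("   ",np.round(px2w(a,T(*t),z)*1000),np.round(px2w(b,S(*s_),z)*1000))
for n,j,h1,h2 in(("C1",(160,335),(168,540),(270,510)),("C2",(405,330),(378,535),(483,522)),("C3",(648,318),(547,498),(650,528))):
    J=px2w(a,T(*j),.02);m=(px2w(a,T(*h1),.02)+px2w(a,T(*h2),.02))/2; d=J-m
    P(n,J);P(n,m); print("yaw",np.degrees(np.arctan2(d[1],d[0])),np.linalg.norm(d))
c=[px2w(a,O(*p),.012) for p in((502,260),(565,254),(578,353),(514,358))]
for q in c:P("tray",q)
P("traymid",sum(c)/4)
P("bank",np.array([px2w(a,T(*p),.036) for p in((28,45),(760,16),(768,220),(32,245))]))
P("ball",tri(a,O(175,322),b,S(688,463)))
E
```

```text
F1 [665. 197. 140.]
    [664. 198. 141.] [667. 197. 141.]
F2 [672. 102. 138.]
    [670. 103. 141.] [674. 103. 141.]
F3 [683.   8. 139.]
    [681.   9. 141.] [685.   7. 141.]
S1 [685. -84. 156.]
    [684. -83. 155.] [686. -85. 155.]
S2 [ 687. -181.  154.]
    [ 686. -179.  155.] [ 689. -182.  155.]
C1 [499. 137.  20.]
    [496. 139.  26.] [503. 137.  26.]
C2 [500.  -3.  23.]
    [497.  -1.  26.] [503.  -4.  26.]
C3 [ 507. -134.   24.]
    [ 505. -132.   26.] [ 510. -135.   26.]
C1 [547. 157.  20.]
C1 [429. 119.  20.]
yaw 17.9352758463562 0.12367043473885475
C2 [550.   5.  20.]
C2 [427. -11.  20.]
yaw 7.493488913175426 0.12388539289205297
C3 [ 558. -145.   20.]
C3 [ 437. -114.   20.]
yaw -14.470906050258884 0.12493878351756486
tray [ 566. -277.   12.]
tray [ 578. -405.   12.]
tray [ 379. -427.   12.]
tray [ 370. -298.   12.]
traymid [ 473. -352.   12.]
bank [[ 727.  241.   36.]
 [ 746. -216.   36.]
 [ 617. -219.   36.]
 [ 601.  235.   36.]]
ball [435. 352.  93.]
```

Call:
{"name": "send_rows", "arguments": {"increments": [[5,-0.3,-3.5,0,-0.1,0],[10,-0.6,-7,0,-0.2,0],[14,-0.9,-10,0,-0.33,0],[18,-1.2,-12.6,0,-0.33,0],[22,-1.5,-15.4,0,-0.33,0],[26,-1.8,-18.2,0,-0.33,0],[30,-2,-21,0,-0.33,0],[34,-2,-24,0,-0.33,0],[37,-2,-26,0,-0.33,0],[37,-2,-26,0,-0.33,0]], "claw": 0, "newtons": 40}}

```text
clock: 1.3
tcp_pos: [0.4463, 0.1508, 0.2513]
tcp_rot: [-90.1, -0.1, -0.2]
contact_force: [-0.1, 0.4, 0.2]
opening: 0.0853
```

Call:
{"name": "send_rows", "arguments": {"increments": [[2.4,0,-3.3,0,0,0],[5,0,-7,0,0,0],[8,0,-11,0,0,0],[11,0,-15,0,0,0],[14,0,-19,0,0,0],[17,0,-23,0,0,0],[20,0,-27,0,0,0],[22.5,0,-31,0,0,0],[24.1,0,-33.2,0,0,0],[24.1,0,-33.2,0,0,0]]}}

```text
clock: 2.3
tcp_pos: [0.6867, -0.1846, 0.2505]
tcp_rot: [-90.1, -0.0, -0.4]
contact_force: [0.3, 0.3, -0.5]
opening: 0.0852
```

```bash
python3 -c "
from h import *
print(pose()[0],r.get_obs()['tcp_rot'])"
```

```text
[ 0.68671198 -0.18460652  0.2504836 ] [-9.00550378e+01 -6.18326929e-03 -3.86066635e-01]
```

Call:
{"name": "send_rows", "arguments": {"increments": [[0,3,0.3,0,-0.007,0],[0,6,0.3,0,-0.007,0],[0,9,0.3,0,-0.007,0],[0,12,0.3,0,-0.007,0],[0,14,0.3,0,-0.007,0],[0,14.9,0.3,0,-0.007,0],[0,14.9,0.3,0,-0.007,0]]}}

```text
clock: 3.0
tcp_pos: [0.6862, -0.1807, 0.1006]
tcp_rot: [-90.0, 0.1, 0.1]
contact_force: [-0.4, 0.3, 0.7]
opening: 0.0856
```

Call:
{"name": "send_rows", "arguments": {"increments": [[0,0,0,0,0,0],[0,0,0,0,0,0],[0,0,0,0,0,0],[0,0,0,0,0,0],[0,0,0,0,0,0],[0,0,0,0,0,0],[0,0,0,0,0,0],[0,0,0,0,0,0]], "claw": 255, "newtons": 50}}

```text
clock: 3.8
tcp_pos: [0.6866, -0.1809, 0.1016]
tcp_rot: [-90.0, 0.0, 0.0]
contact_force: [-1.7, 0.3, 5.9]
opening: 0.0289
```

Call:
{"name": "send_rows", "arguments": {"increments": [[0,-1,0,0,0,0],[0,-3,0,0,0,0],[0,-5,0,0,0,0],[0,-7,0,0,0,0],[0,-9,0,0,0,0],[0,-10,0,0,0,0],[0,-10,0,0,0,0]]}}

```text
clock: 4.5
tcp_pos: [0.6871, -0.181, 0.2032]
tcp_rot: [-90.1, -0.1, 0.0]
contact_force: [-0.7, 0.1, -1.6]
opening: 0.0293
```

```bash
cat >> h.py <<'E'
def tray():
    s,im=snap("top"); q=w2px(s,[[.473,-.352,.012]])[0].astype(int); x0,y0=q-60
    c=im[y0:y0+120,max(x0,0):x0+120]; h=cv2.cvtColor(c,cv2.COLOR_BGR2HSV)
    m=((h[...,1]<60)&(h[...,2]>130)).astype(np.uint8); m=cv2.morphologyEx(m,cv2.MORPH_OPEN,np.ones((5,5)))
    n,l,st,ce=cv2.connectedComponentsWithStats(m); k=l[60,60] or 1+st[1:,4].argmax()
    R=cv2.minAreaRect(cv2.findContours((l==k).astype(np.uint8),0,1)[0][0]); b=cv2.boxPoints(R)+[max(x0,0),y0]
    w=np.array([px2w(s,p,.012) for p in b])*1000; print("tray",w.mean(0).round(),w[:,:2].round().tolist())
E
python3 -c "
from h import *
tray()"
```

```text
tray [ 474. -351.   12.] [[565.0, -274.0], [583.0, -406.0], [382.0, -427.0], [366.0, -297.0]]
```

Call:
{"name": "send_rows", "arguments": {"increments": [[-1,0,-1,0,0,0],[-3.5,0,-3.5,0,0,0],[-6.5,0,-6.5,0,0,0],[-9.5,0,-9.5,0,0,0],[-12.5,0,-12.5,0,0,0],[-15,0,-15,0,0,0],[-16.5,0,-16.2,0,0,0],[-16.9,0,-16.6,0,0,0],[-16.9,0,-16.6,0,0,0]]}}

```text
clock: 5.45
tcp_pos: [0.5174, -0.347, 0.2015]
tcp_rot: [-90.0, 0.0, 0.0]
contact_force: [1.0, 0.5, -1.8]
opening: 0.0291
```

Call:
{"name": "send_rows", "arguments": {"increments": [[0,1.5,0,0,0,0],[0,4,0,0,0,0],[0,7,0,0,0,0],[0,9.5,0,0,0,0],[0,11.3,0,0,0,0],[0,12.3,0,0,0,0],[0,12.8,0,0,0,0],[0,13.1,0,0,0,0],[0,13.2,0,0,0,0],[0,13.2,0,0,0,0]]}}

```text
clock: 6.45
tcp_pos: [0.5177, -0.3472, 0.0701]
tcp_rot: [-90.0, -0.0, 0.0]
contact_force: [0.4, 0.0, -2.2]
opening: 0.0292
```

Call:
{"name": "send_rows", "arguments": {"increments": [[0,0.1,0,0,0,0],[0,0.2,0,0,0,0],[0,0.2,0,0,0,0]]}}

```text
clock: 6.75
tcp_pos: [0.5182, -0.3477, 0.0695]
tcp_rot: [-90.1, -0.1, -0.0]
contact_force: [-2.3, 1.1, 7.7]
opening: 0.0289
```

Call:
{"name": "send_rows", "arguments": {"increments": [[0,0,0,0,0,0],[0,0,0,0,0,0],[0,0,0,0,0,0],[0,0,0,0,0,0],[0,0,0,0,0,0],[0,0,0,0,0,0]], "claw": 0}}

```text
clock: 7.35
tcp_pos: [0.5182, -0.3476, 0.0695]
tcp_rot: [-90.1, -0.1, 0.0]
contact_force: [0.1, -1.0, 0.2]
opening: 0.0855
```

Call:
{"name": "send_rows", "arguments": {"increments": [[0,-2,0,0,0,0],[0,-5,0,0,0,0],[0,-9,0,0,0,0],[0,-13,0,0,0,0],[0,-16,0,0,0,0],[0,-18,0,0,0,0],[0,-18,0,0,0,0]]}}

```text
clock: 8.05
tcp_pos: [0.5188, -0.3479, 0.2525]
tcp_rot: [-90.3, -0.3, 0.0]
contact_force: [-0.1, 0.5, -0.5]
opening: 0.0853
```

Call:
{"name": "send_rows", "arguments": {"increments": [[2,0,3,0,0,0],[4,0,6.5,0,0,0],[6.5,0,10.5,0,0,0],[9,0,14.5,0,0,0],[11.5,0,18.5,0,0,0],[14,0,22.5,0,0,0],[16,0,25.5,0,0,0],[16.6,0,26.4,0,0,0],[16.6,0,26.4,0,0,0]]}}

```text
clock: 8.95
tcp_pos: [0.6848, -0.0827, 0.2505]
tcp_rot: [-90.3, -0.2, 0.1]
contact_force: [0.3, -0.9, -0.4]
opening: 0.0853
```

Call:
{"name": "send_rows", "arguments": {"increments": [[0,2,0,0,0,0],[0,5,0,0,0,0],[0,8,0,0,0,0],[0,11,0,0,0,0],[0,13.5,0,0,0,0],[0,14.9,0,0,0,0],[0,14.9,0,0,0,0]]}}

```text
clock: 9.65
tcp_pos: [0.6839, -0.0844, 0.0994]
tcp_rot: [-90.2, -0.0, 0.0]
contact_force: [1.6, 0.6, -0.1]
opening: 0.085
```

Call:
{"name": "send_rows", "arguments": {"increments": [[0,0,0,0,0,0],[0,0,0,0,0,0],[0,0,0,0,0,0],[0,0,0,0,0,0],[0,0,0,0,0,0],[0,0,0,0,0,0],[0,0,0,0,0,0],[0,0,0,0,0,0]], "claw": 255, "newtons": 50}}

```text
clock: 10.45
tcp_pos: [0.6839, -0.0844, 0.0995]
tcp_rot: [-90.2, -0.0, 0.0]
contact_force: [0.5, 0.8, -0.2]
opening: 0.0261
```

Call:
{"name": "send_rows", "arguments": {"increments": [[0,-1,0,0,0,0],[0,-3,0,0,0,0],[0,-5,0,0,0,0],[0,-7,0,0,0,0],[0,-9,0,0,0,0],[0,-11,0,0,0,0],[0,-12,0,0,0,0],[0,-12,0,0,0,0]]}}

```text
clock: 11.25
tcp_pos: [0.6844, -0.084, 0.2211]
tcp_rot: [-90.3, -0.2, 0.0]
contact_force: [0.5, 0.2, -3.2]
opening: 0.0261
```

```bash
python3 -c "
from h import *
tray()"
```

```text
tray [ 474. -351.   12.] [[565.0, -274.0], [582.0, -406.0], [382.0, -427.0], [366.0, -296.0]]
```

Call:
{"name": "send_rows", "arguments": {"increments": [[-1.5,0,-1.5,0,0,0],[-4,0,-4.3,0,0,0],[-7,0,-7.5,0,0,0],[-10.5,0,-11,0,0,0],[-14,0,-15,0,0,0],[-17.5,0,-18.5,0,0,0],[-21,0,-22.3,0,0,0],[-24,0,-25.5,0,0,0],[-25.5,0,-27.2,0,0,0],[-25.5,0,-27.2,0,0,0]]}}

```text
clock: 12.3
tcp_pos: [0.4268, -0.3578, 0.2195]
tcp_rot: [-90.2, 0.1, -0.2]
contact_force: [1.6, 0.9, -3.2]
opening: 0.0257
```

Call:
{"name": "send_rows", "arguments": {"increments": [[0,1.5,0,0,0,0],[0,4,0,0,0,0],[0,7,0,0,0,0],[0,10,0,0,0,0],[0,12.5,0,0,0,0],[0,14,0,0,0,0],[0,14.8,0,0,0,0],[0,15.2,0,0,0,0],[0,15.3,0,0,0,0],[0,15.3,0,0,0,0]]}}

```text
clock: 13.3
tcp_pos: [0.427, -0.3584, 0.0669]
tcp_rot: [-90.2, 0.0, -0.1]
contact_force: [0.7, -0.6, -2.6]
opening: 0.0258
```

Call:
{"name": "send_rows", "arguments": {"increments": [[0,0.1,0,0,0,0],[0,0.2,0,0,0,0],[0,0.2,0,0,0,0]]}}

```text
clock: 13.6
tcp_pos: [0.4276, -0.3591, 0.0661]
tcp_rot: [-90.3, -0.1, -0.1]
contact_force: [-0.7, 0.1, 6.3]
opening: 0.0259
```

Call:
{"name": "send_rows", "arguments": {"increments": [[0,0,0,0,0,0],[0,0,0,0,0,0],[0,0,0,0,0,0],[0,0,0,0,0,0],[0,0,0,0,0,0],[0,0,0,0,0,0]], "claw": 0}}

```text
clock: 14.2
tcp_pos: [0.4277, -0.3592, 0.0662]
tcp_rot: [-90.3, -0.1, -0.1]
contact_force: [-0.5, 0.8, 0.0]
opening: 0.0853
```

Call:
{"name": "send_rows", "arguments": {"increments": [[0,-2,0,0,0,0],[0,-5,0,0,0,0],[0,-9,0,0,0,0],[0,-13,0,0,0,0],[0,-17,0,0,0,0],[0,-18,0,0,0,0],[0,-18,0,0,0,0]]}}

```text
clock: 14.9
tcp_pos: [0.4279, -0.3585, 0.2476]
tcp_rot: [-90.5, -0.2, -0.1]
contact_force: [0.6, 0.7, -0.2]
opening: 0.0854
```

Call:
{"name": "send_rows", "arguments": {"increments": [[0.6,0,3.5,0,0.1,0],[1.3,0,8,0,0.2,0],[2,0,12.5,0,0.244,0],[2.7,2,17,0,0.244,0],[3.2,5,21,0,0.244,0],[3.5,8,23.4,0,0.244,0],[3.5,11,23.5,0,0.244,0],[3.5,14,23.5,0,0.244,0],[3.5,15,23.5,0,0.244,0]]}}

```text
clock: 15.8
tcp_pos: [0.4617, -0.1238, 0.0921]
tcp_rot: [-90.4, 0.1, -14.1]
contact_force: [0.1, -0.7, 0.5]
opening: 0.0856
```

```bash
python3 - <<'E'
from h import *
print(pose()[0],r.get_obs()['tcp_rot']); tray()
s,im=snap("scene"); t,it=snap("top")
a=cv2.resize(im[100:250,140:340],(800,600),interpolation=cv2.INTER_CUBIC)
cv2.imwrite("pics/s2.png",a)
E
```

```text
[ 0.46169623 -0.12376123  0.09214091] [-9.03592177e+01  5.57276320e-02 -1.40940184e+01]
tray [ 474. -351.   12.] [[564.0, -274.0], [582.0, -405.0], [382.0, -427.0], [366.0, -297.0]]
```

View pics/s2.png

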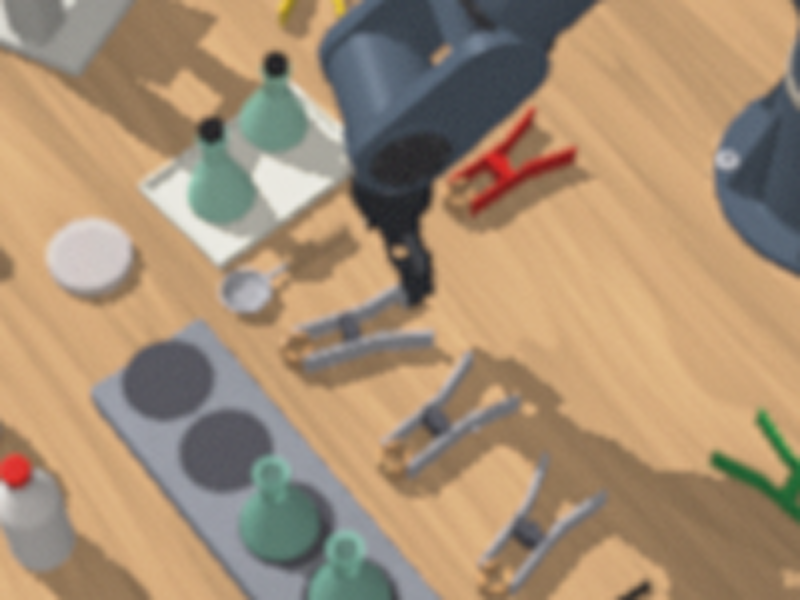

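Call:
{"name": "send_rows", "arguments": {"increments": [[0,2,0,0.006,0,0],[0,5,0,0.006,0,0],[0,7,0,0.006,0,0],[0,8.3,0,0.006,0,0],[0,8.9,0,0.006,0,0],[0,8.9,0,0.006,0,0]]}}

```text
clock: 16.55
tcp_pos: [0.4641, -0.1257, 0.0067]
tcp_rot: [-90.0, -0.2, -14.1]
contact_force: [-0.2, 0.1, 0.4]
opening: 0.0853
```

Call:
{"name": "send_rows", "arguments": {"increments": [[0,0,0,0,0,0],[0,0,0,0,0,0],[0,0,0,0,0,0],[0,0,0,0,0,0],[0,0,0,0,0,0],[0,0,0,0,0,0],[0,0,0,0,0,0],[0,0,0,0,0,0]], "claw": 165, "newtons": 40}}

```text
clock: 17.35
tcp_pos: [0.4652, -0.1258, 0.0083]
tcp_rot: [-90.1, -0.4, -14.1]
contact_force: [-1.8, 3.5, 13.4]
opening: 0.0306
```

Call:
{"name": "send_rows", "arguments": {"increments": [[0,-0.5,0,0,0,0],[0,-1.5,0,0,0,0],[0,-3,0,0,0,0],[0,-5,0,0,0,0],[0,-7,0,0,0,0],[0,-9,0,0,0,0],[0,-11,0,0,0,0],[0,-12.5,0,0,0,0],[0,-13,0,0,0,0],[0,-13,0,0,0,0]]}}

```text
clock: 18.35
tcp_pos: [0.4645, -0.1256, 0.1391]
tcp_rot: [-90.1, -0.5, -14.1]
contact_force: [-0.4, 0.2, -1.7]
opening: 0.0305
```

```bash
python3 - <<'E'
from h import *
print(pose()[0],r.get_obs()['tcp_rot']); tray()
out=[]
for n in("top","scene"):
    s,im=snap(n); p,R=pose(); q=w2px(s,[p+[.07,0,0]])[0].astype(int); print(n,q)
    x,y=max(q[0]-40,0),max(q[1]-60,0); c=im[y:y+120,x:x+80]; print(x,y); out.append(cv2.resize(c,(400,600),interpolation=cv2.INTER_CUBIC))
cv2.imwrite("pics/c3.png",np.hstack(out))
E
```

```text
[ 0.46453105 -0.12559009  0.13907278] [-90.06168153  -0.47763037 -14.13880331]
tray [ 474. -351.   12.] [[565.0, -274.0], [582.0, -406.0], [382.0, -426.0], [366.0, -297.0]]
top [275 170]
235 110
scene [222 170]
182 110
```

View pics/c3.png

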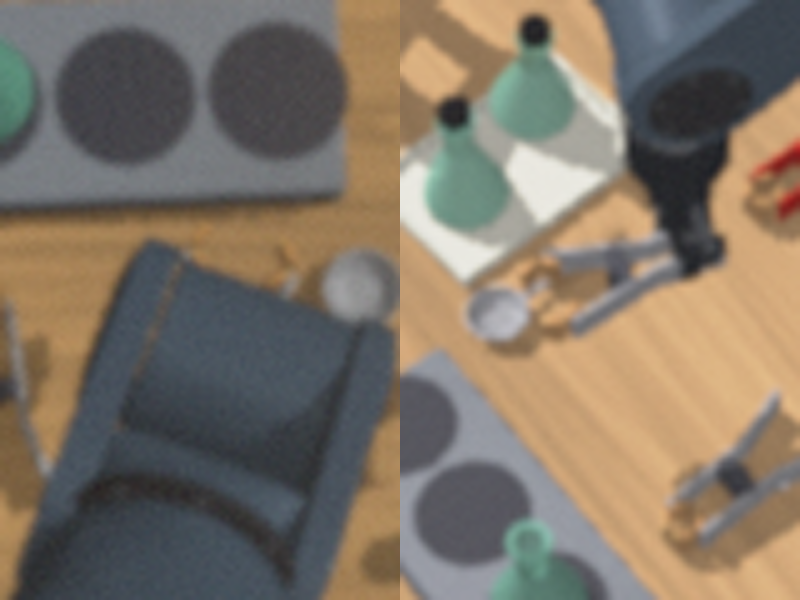

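```bash
python3 - <<'E'
from h import *
s=r.snapshot("scene"); t=r.snapshot("top");p,R=pose(); ax=R.as_matrix()[:,0]; print(ax)
for dz in(.0,.005,.018):
  for d in(.045,.1,.112):
    P=[p[0]+ax[0]*d,p[1]+ax[1]*d,p[2]+dz]
    a=w2px(s,[P])[0];b=w2px(t,[P])[0]; print(dz,d,((a-[182,110])*5+[400,0]).round(),((b-[235,110])*5).round())
E
```

```text
[ 0.96968321 -0.24430072  0.00562432]
0.0 0.045 [622. 275.] [220. 348.]
0.0 0.1 [551. 298.] [243. 255.]
0.0 0.112 [535. 303.] [248. 235.]
0.005 0.045 [622. 271.] [221. 347.]
0.005 0.1 [550. 294.] [244. 254.]
0.005 0.112 [535. 300.] [249. 234.]
0.018 0.045 [621. 261.] [222. 344.]
0.018 0.1 [549. 285.] [245. 250.]
0.018 0.112 [534. 290.] [250. 230.]
```

Call:
{"name": "send_rows", "arguments": {"increments": [[0.2,0.2,1,0,-0.02,0],[0.6,0.6,3,0,-0.06,0],[1,1,5.5,0,-0.1,0],[1.5,1.5,8,0,-0.14,0],[2,2,10.5,0,-0.18,0],[2.3,2.2,12.5,0,-0.22,0],[2.6,2.2,14,0,-0.247,0],[2.6,2.2,14.4,0,-0.247,0],[2.6,2.2,14.4,0,-0.247,0]]}}

```text
clock: 19.5
tcp_pos: [0.5244, 0.0082, 0.1156]
tcp_rot: [-90.1, -0.3, 0.0]
contact_force: [-0.1, 0.3, -0.9]
opening: 0.0304
```

```bash
cat > v.py <<'E'
from h import *
import sys
def go(f,dx=.12,half=(40,60)):
    p,R=pose(); print(p.round(4),np.round(r.get_obs()["tcp_rot"],2)); ax=R.as_matrix()[:,0]
    out=[]
    for i,n in enumerate(("top","scene")):
        s,im=snap(n); q=w2px(s,[p+[dx,0,0]])[0].astype(int); x,y=max(q[0]-40,0),max(q[1]-60,0)
        out.append(cv2.resize(im[y:y+120,x:x+80],(400,600),interpolation=cv2.INTER_CUBIC))
        g=lambda P:((w2px(s,[P])[0]-[x,y])*5+[400*i,0]).round()
        print(n,x,y,"jaw mid/top",g(p+ax*.1+[0,0,.005]),g(p+ax*.1+[0,0,.018]),"pivot top",g(p+ax*.045+[0,0,.018]))
    cv2.imwrite("pics/"+f,np.hstack(out))
go(sys.argv[1])
E
python3 v.py c3b.png
```

```text
[0.5244 0.0082 0.1156] [-9.012e+01 -2.900e-01  2.000e-02]
top 188 73 jaw mid/top [203. 336.] [202. 332.] pivot top [202. 426.]
scene 177 155 jaw mid/top [627. 286.] [626. 277.] pivot top [691. 237.]
```

View pics/c3b.png

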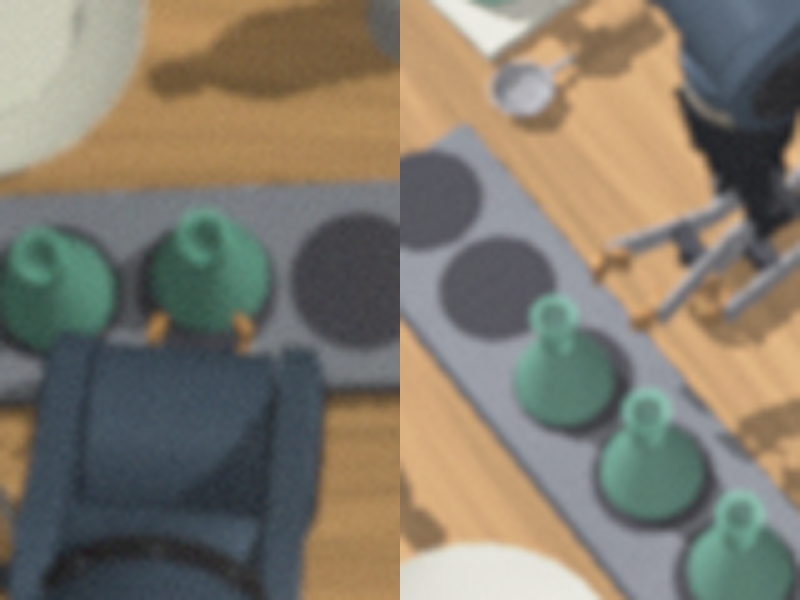

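Call:
{"name": "send_rows", "arguments": {"increments": [[0.5,-0.1,-0.1,0,0,0],[1.2,-0.1,-0.1,0,0,0],[2,-0.1,-0.15,0,0,0],[2.8,-0.1,-0.15,0,0,0],[3.6,-0.1,-0.15,0,0,0],[4.4,-0.1,-0.15,0,0,0],[5,-0.1,-0.15,0,0,0],[5.5,-0.1,-0.15,0,0,0],[5.8,-0.1,-0.15,0,0,0],[5.8,-0.1,-0.15,0,0,0]]}}

```text
clock: 20.6
tcp_pos: [0.5825, 0.0058, 0.1169]
tcp_rot: [-90.1, -0.3, -0.0]
contact_force: [-0.1, 1.0, 0.2]
opening: 0.0303
```

```bash
python3 v.py c3c.png
```

```text
[0.5825 0.0058 0.1169] [-9.013e+01 -2.900e-01 -3.000e-02]
top 189 54 jaw mid/top [203. 333.] [202. 328.] pivot top [201. 421.]
scene 163 163 jaw mid/top [626. 286.] [624. 277.] pivot top [691. 236.]
```

View pics/c3c.png

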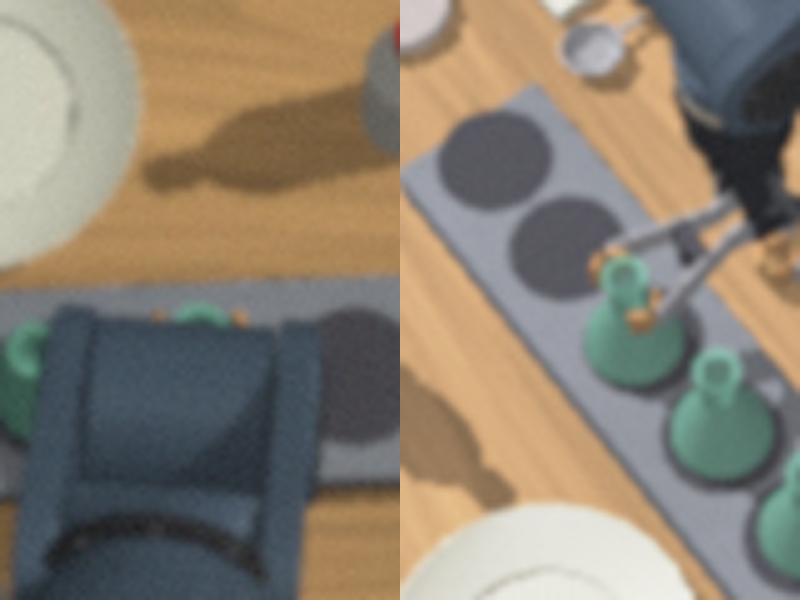

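Call:
{"name": "send_rows", "arguments": {"increments": [[0,0,0,0,0,0],[0,0,0,0,0,0],[0,0,0,0,0,0],[0,0,0,0,0,0],[0,0,0,0,0,0]], "claw": 50}}

```text
clock: 21.2
tcp_pos: [0.5821, 0.0059, 0.117]
tcp_rot: [-90.1, -0.3, -0.0]
contact_force: [-0.0, 1.2, 0.8]
opening: 0.0688
```

Call:
{"name": "send_rows", "arguments": {"increments": [[0,-0.5,0,0,0,0],[0,-1.5,0,0,0,0],[0,-3,0,0,0,0],[0,-5,0,0,0,0],[0,-8,0,0,0,0],[0,-10,0,0,0,0],[0,-10,0,0,0,0]]}}

```text
clock: 21.9
tcp_pos: [0.5829, 0.006, 0.2207]
tcp_rot: [-90.1, -0.6, -0.0]
contact_force: [0.1, -0.4, 0.5]
opening: 0.0686
```

Call:
{"name": "send_rows", "arguments": {"increments": [[-1.5,0,-0.2,0,-0.03,0],[-4.5,0,-0.5,0,-0.06,0],[-8,0,-0.9,0,-0.122,0],[-11,0,-1.2,0,-0.122,0],[-12.5,2,-1.45,0,-0.122,0],[-12.7,5,-1.45,0,-0.122,0],[-12.7,9,-1.45,0,-0.122,0],[-12.7,12,-1.45,0,-0.122,0],[-12.7,13,-1.45,0,-0.122,0],[-12.7,13,-1.45,0,-0.122,0]], "claw": 0}}

```text
clock: 22.9
tcp_pos: [0.4567, -0.0087, 0.0887]
tcp_rot: [-90.2, -0.5, 7.0]
contact_force: [-0.4, 0.3, 1.0]
opening: 0.0853
```

```bash
python3 v.py c2a.png
```

```text
[ 0.4567 -0.0087  0.0887] [-90.19  -0.45   6.96]
top 194 98 jaw mid/top [182. 335.] [181. 332.] pivot top [192. 425.]
scene 191 146 jaw mid/top [634. 294.] [634. 285.] pivot top [691. 240.]
```

View pics/c2a.png

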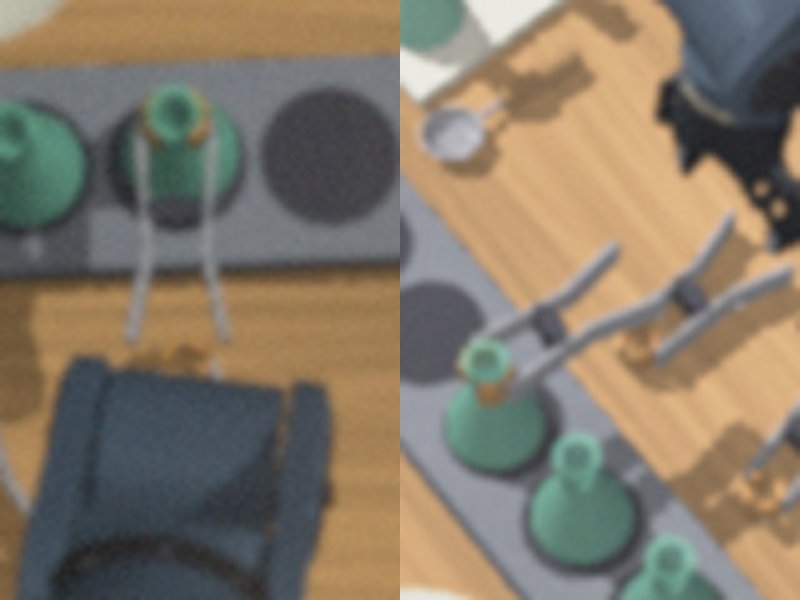

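Call:
{"name": "send_rows", "arguments": {"increments": [[0,2,0,0,0,0],[0,5,0,0,0,0],[0,7,0,0,0,0],[0,8,0,0,0,0],[0,8.3,0,0,0,0],[0,8.3,0,0,0,0]]}}

```text
clock: 23.6
tcp_pos: [0.4595, -0.0091, 0.0082]
tcp_rot: [-90.3, -0.7, 7.0]
contact_force: [0.3, -0.3, -0.0]
opening: 0.0853
```

Call:
{"name": "send_rows", "arguments": {"increments": [[0,0,0,0,0,0],[0,0,0,0,0,0],[0,0,0,0,0,0],[0,0,0,0,0,0],[0,0,0,0,0,0],[0,0,0,0,0,0],[0,0,0,0,0,0],[0,0,0,0,0,0]], "claw": 165, "newtons": 40}}

```text
clock: 24.4
tcp_pos: [0.4603, -0.009, 0.0095]
tcp_rot: [-90.3, -0.8, 7.0]
contact_force: [-2.6, 2.0, 14.5]
opening: 0.0301
```

Call:
{"name": "send_rows", "arguments": {"increments": [[0,-0.5,0,0,0,0],[-0.3,-1.5,0,0,0,0],[-1.2,-2,0,0,0,0],[-2.5,-2,0,0,0,0],[-4,-2,0,0,0,0],[-5.5,-2,0,0,0,0],[-6.5,-2,0,0,0,0],[-6.5,-3,0,0,0,0],[-6.5,-4,0,0,0,0],[-6.5,-5,0,0,0,0]]}}

```text
clock: 25.4
tcp_pos: [0.3959, -0.0168, 0.0599]
tcp_rot: [-90.3, -0.9, 7.0]
contact_force: [-0.3, -0.3, 0.2]
opening: 0.0303
```

Call:
{"name": "send_rows", "arguments": {"increments": [[0.2,-1.5,0.5,0,0.01,0.004],[0.5,-3.5,2,0,0.03,0.008],[0.9,-5,4,0,0.05,0.016],[1.4,-5.7,6,0,0.07,0.016],[1.9,-5.7,8,0,0.09,0.016],[2.4,-5.7,10,0,0.11,0.016],[2.8,-5.7,11.3,0,0.122,0.016],[2.84,-5.7,11.6,0,0.122,0.016],[2.84,-5.7,11.6,0,0.122,0.016]]}}

```text
clock: 26.3
tcp_pos: [0.4093, 0.1021, 0.1172]
tcp_rot: [-90.2, -0.1, 0.1]
contact_force: [-0.6, -0.4, -0.1]
opening: 0.0306
```

```bash
python3 v.py c2b.png; python3 -c "
from h import *
tray()"
```

```text
[0.4093 0.1021 0.1172] [-9.024e+01 -7.000e-02  6.000e-02]
top 155 112 jaw mid/top [203. 338.] [201. 335.] pivot top [200. 431.]
scene 220 157 jaw mid/top [625. 286.] [626. 278.] pivot top [689. 237.]
tray [ 473. -349.   12.] [[565.0, -275.0], [580.0, -404.0], [380.0, -421.0], [367.0, -294.0]]
```

View pics/c2b.png

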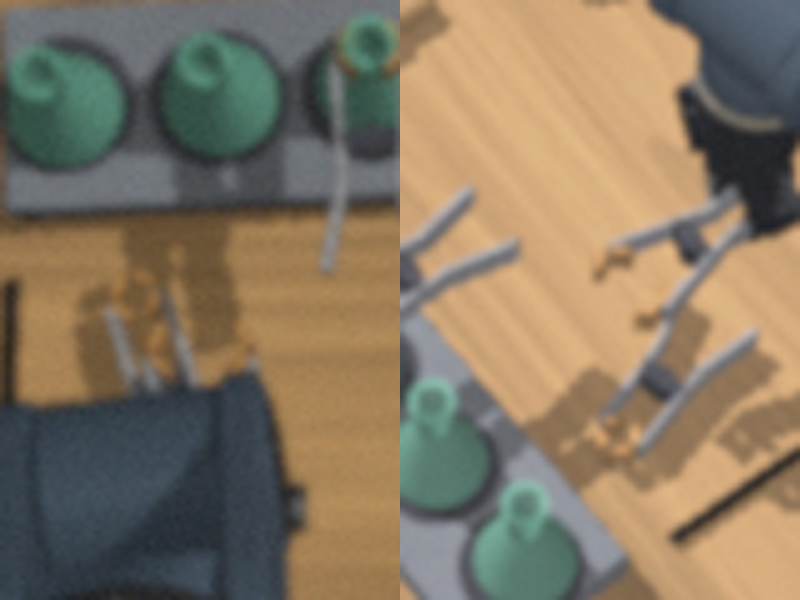

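Call:
{"name": "send_rows", "arguments": {"increments": [[1,-0.1,-0.1,0,0,0],[3,-0.1,-0.1,0,0,0],[5.5,-0.1,-0.1,0,0,0],[8,-0.1,-0.1,0,0,0],[10,-0.1,-0.1,0,0,0],[11,-0.1,-0.1,0,0,0],[11,-0.1,-0.1,0,0,0]]}}

```text
clock: 27.15
tcp_pos: [0.52, 0.0999, 0.1179]
tcp_rot: [-90.2, -0.1, -0.1]
contact_force: [-0.5, -0.3, -0.8]
opening: 0.0307
```

Call:
{"name": "send_rows", "arguments": {"increments": [[0.5,0,0,0,0,0],[1.2,0,0,0,0,0],[2,0,0,0,0,0],[2.8,0,0,0,0,0],[3.6,0,0,0,0,0],[4.3,0,0,0,0,0],[5,0,0,0,0,0],[5.5,0,0,0,0,0],[5.7,0,0,0,0,0],[5.7,0,0,0,0,0]]}}

```text
clock: 28.15
tcp_pos: [0.5771, 0.0998, 0.1178]
tcp_rot: [-90.2, -0.0, -0.1]
contact_force: [-1.2, -0.1, -0.6]
opening: 0.0304
```

```bash
python3 v.py c2c.png
```

```text
[0.5771 0.0998 0.1178] [-9.024e+01 -4.000e-02 -8.000e-02]
top 157 56 jaw mid/top [202. 332.] [199. 327.] pivot top [198. 420.]
scene 180 183 jaw mid/top [624. 283.] [623. 274.] pivot top [691. 231.]
```

View pics/c2c.png

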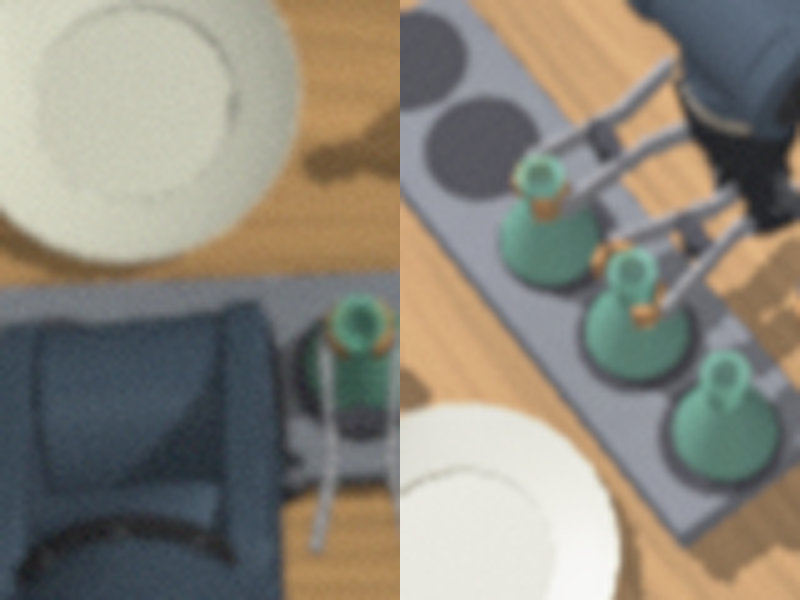

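Call:
{"name": "send_rows", "arguments": {"increments": [[0,0,0,0,0,0],[0,0,0,0,0,0],[0,0,0,0,0,0],[0,0,0,0,0,0],[0,0,0,0,0,0]], "claw": 55}}

```text
clock: 28.75
tcp_pos: [0.5768, 0.0999, 0.1179]
tcp_rot: [-90.2, -0.0, -0.1]
contact_force: [0.3, 0.4, -1.2]
opening: 0.067
```

Call:
{"name": "send_rows", "arguments": {"increments": [[0,-0.5,0,0,0,0],[0,-1.5,0,0,0,0],[0,-3,0,0,0,0],[0,-5,0,0,0,0],[0,-8,0,0,0,0],[0,-10,0,0,0,0],[0,-10,0,0,0,0]]}}

```text
clock: 29.45
tcp_pos: [0.5781, 0.1004, 0.2217]
tcp_rot: [-90.2, -0.4, -0.1]
contact_force: [-0.5, 0.6, 0.7]
opening: 0.067
```

Call:
{"name": "send_rows", "arguments": {"increments": [[-1.5,0,0.2,0,-0.05,0],[-4.5,0,0.8,0,-0.12,0],[-8,0,1.4,0,-0.2,0],[-11,0,1.9,0,-0.28,0],[-12.4,2,2.2,0,-0.323,0],[-12.4,5,2.2,0,-0.323,0],[-12.4,9,2.2,0,-0.323,0],[-12.4,12,2.2,0,-0.323,0],[-12.4,13,2.2,0,-0.323,0.007],[-12.4,13,2.2,0,-0.323,0.007]], "claw": 0}}

```text
clock: 30.45
tcp_pos: [0.4544, 0.122, 0.09]
tcp_rot: [-90.2, 0.3, 18.4]
contact_force: [-0.0, -0.1, 1.1]
opening: 0.0854
```

Call:
{"name": "send_rows", "arguments": {"increments": [[0,2,0,0,0,0],[0,5,0,0,0,0],[0,7,0,0,0,0],[0,8,0,0,0,0],[0,8.4,0,0,0,0],[0,8.4,0,0,0,0]]}}

```text
clock: 31.05
tcp_pos: [0.4548, 0.1217, 0.0067]
tcp_rot: [-90.2, 0.2, 18.4]
contact_force: [0.7, -0.2, 0.4]
opening: 0.0854
```

Call:
{"name": "send_rows", "arguments": {"increments": [[0,0,0,0,0,0],[0,0,0,0,0,0],[0,0,0,0,0,0],[0,0,0,0,0,0],[0,0,0,0,0,0],[0,0,0,0,0,0],[0,0,0,0,0,0],[0,0,0,0,0,0]], "claw": 165, "newtons": 40}}

```text
clock: 31.85
tcp_pos: [0.4559, 0.122, 0.0082]
tcp_rot: [-90.3, 0.0, 18.4]
contact_force: [-2.7, 1.2, 12.7]
opening: 0.0303
```

Call:
{"name": "send_rows", "arguments": {"increments": [[0,-0.5,0,0,0,0],[-0.3,-1.5,0,0,0,0],[-1.2,-2,0,0,0,0],[-2.5,-2,0,0,0,0],[-4,-2,0,0,0,0],[-5.5,-2,0,0,0,0],[-6.5,-2,0,0,0,0],[-6.5,-3,0,0,0,0],[-6.5,-4,0,0,0,0],[-6.5,-5,0,0,0,0]]}}

```text
clock: 32.85
tcp_pos: [0.395, 0.1018, 0.0596]
tcp_rot: [-90.3, -0.0, 18.4]
contact_force: [0.3, -0.2, -0.6]
opening: 0.0302
```

Call:
{"name": "send_rows", "arguments": {"increments": [[0.2,-1.5,0.5,0,0.03,0],[0.7,-3.5,1.5,0,0.08,0],[1.4,-5,3,0,0.14,0],[2.2,-5.8,4.5,0,0.2,0],[3,-5.8,6,0,0.26,0],[3.8,-5.8,7.5,0,0.321,0],[4.3,-5.8,8.3,0,0.321,0],[4.4,-5.8,8.4,0,0.321,0],[4.4,-5.8,8.4,0,0.321,0]]}}

```text
clock: 33.75
tcp_pos: [0.4101, 0.1955, 0.1174]
tcp_rot: [-90.3, -0.1, 0.1]
contact_force: [-0.2, 0.5, -0.6]
opening: 0.0304
```

```bash
python3 v.py c1b.png; python3 -c "
from h import *
tray()"
```

```text
[0.4101 0.1955 0.1174] [-90.25  -0.11   0.15]
top 123 112 jaw mid/top [201. 336.] [197. 333.] pivot top [196. 430.]
scene 236 177 jaw mid/top [627. 286.] [628. 278.] pivot top [692. 235.]
tray [ 473. -349.   12.] [[565.0, -275.0], [580.0, -404.0], [381.0, -422.0], [367.0, -295.0]]
```

View pics/c1b.png

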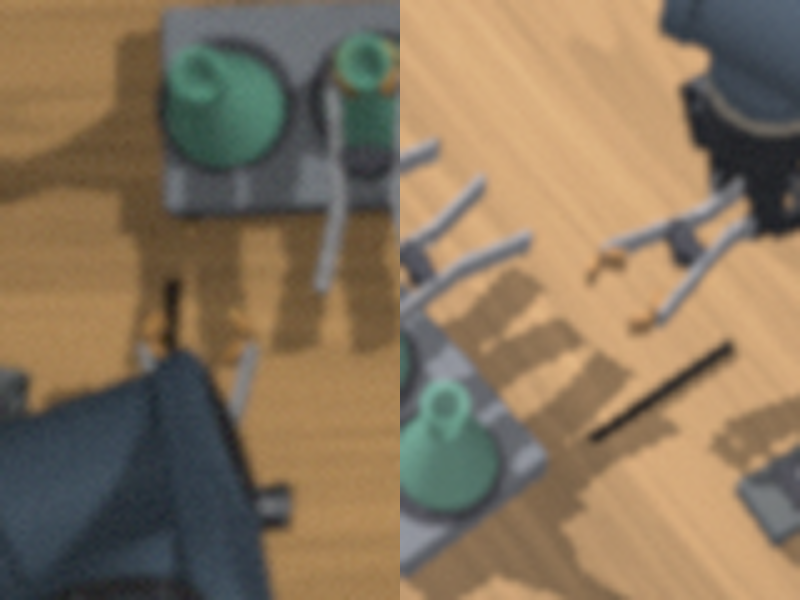

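Call:
{"name": "send_rows", "arguments": {"increments": [[1,0,0,0,0,0],[3,0,0,0,0,0],[5.5,0,0,0,0,0],[8,0,0,0,0,0],[9.5,0,0,0,0,0],[10,0,0,0,0,0],[10,0,0,0,0,0]]}}

```text
clock: 34.6
tcp_pos: [0.5103, 0.1949, 0.1172]
tcp_rot: [-90.3, -0.1, 0.0]
contact_force: [0.4, -0.6, -0.9]
opening: 0.0302
```

Call:
{"name": "send_rows", "arguments": {"increments": [[0.5,0,0,0,0,0],[1.2,0,0,0,0,0],[2,0,0,0,0,0],[2.8,0,0,0,0,0],[3.6,0,0,0,0,0],[4.3,0,0,0,0,0],[5,0,0,0,0,0],[5.4,0,0,0,0,0],[5.6,0,0,0,0,0],[5.6,0,0,0,0,0]]}}

```text
clock: 35.6
tcp_pos: [0.5664, 0.1949, 0.1172]
tcp_rot: [-90.3, -0.1, 0.0]
contact_force: [-0.5, -0.5, -0.7]
opening: 0.0307
```

```bash
python3 v.py c1c.png
```

```text
[0.5664 0.1949 0.1172] [-9.026e+01 -7.000e-02  2.000e-02]
top 125 59 jaw mid/top [199. 336.] [195. 331.] pivot top [193. 424.]
scene 198 203 jaw mid/top [629. 281.] [629. 274.] pivot top [697. 228.]
```

View pics/c1c.png

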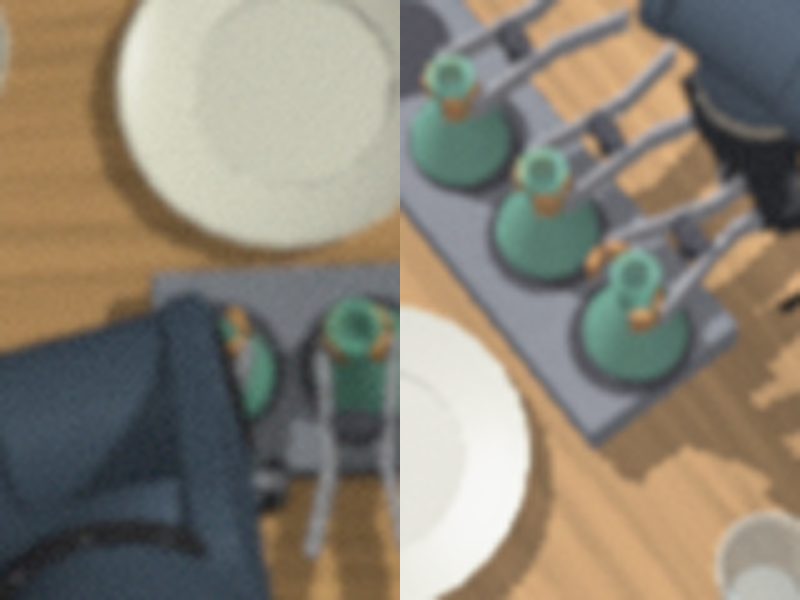

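Call:
{"name": "send_rows", "arguments": {"increments": [[-0.2,0,0,0,0,0],[-0.4,0,0,0,0,0],[-0.4,0,0,0,0,0]]}}

```text
clock: 36.0
tcp_pos: [0.5617, 0.1949, 0.1173]
tcp_rot: [-90.3, -0.1, 0.0]
contact_force: [-0.6, 0.8, -0.2]
opening: 0.0304
```

Call:
{"name": "send_rows", "arguments": {"increments": [[0,0,0,0,0,0],[0,0,0,0,0,0],[0,0,0,0,0,0],[0,0,0,0,0,0],[0,0,0,0,0,0]], "claw": 55}}

```text
clock: 36.5
tcp_pos: [0.5618, 0.1949, 0.1173]
tcp_rot: [-90.3, -0.1, 0.0]
contact_force: [-0.0, -0.5, -0.3]
opening: 0.0673
```

Call:
{"name": "send_rows", "arguments": {"increments": [[0,-0.5,0,0,0,0],[0,-1.5,0,0,0,0],[0,-3,0,0,0,0],[0,-5,0,0,0,0],[0,-8,0,0,0,0],[0,-10,0,0,0,0],[0,-10,0,0,0,0]]}}

```text
clock: 37.2
tcp_pos: [0.5631, 0.1958, 0.2216]
tcp_rot: [-90.2, -0.4, 0.0]
contact_force: [-0.1, 0.4, 0.5]
opening: 0.0668
```

Call:
{"name": "send_rows", "arguments": {"increments": [[-1.5,-0.5,1.2,0,0,0],[-4,-1,3.2,0,0,0],[-7,-1,5.6,0,0,0],[-10,-1,8,0,0,0],[-13,-1,10.5,0,0,0],[-16,-1,13,0,0,0],[-18.5,-1,15,0,0,0],[-19.5,-1,15.6,0,0,0],[-19.5,-1,15.6,0,0,0]], "claw": 255}}

```text
clock: 38.1
tcp_pos: [0.3664, 0.3522, 0.2297]
tcp_rot: [-90.2, -0.4, 0.2]
contact_force: [-0.2, 0.2, -0.2]
opening: 0.0
```

```bash
python3 - <<'E'
from h import *
print(pose()[0]); tray()
s,im=snap("scene"); t,it=snap("top")
a=cv2.resize(im[90:300,140:350],(600,600),interpolation=cv2.INTER_CUBIC)
b=cv2.resize(it[170:220,85:135],(200,200),interpolation=cv2.INTER_CUBIC)
c=cv2.resize(im[250:300,290:340],(200,200),interpolation=cv2.INTER_CUBIC)
d=cv2.resize(it[105:165,150:210],(200,200),interpolation=cv2.INTER_CUBIC)
cv2.imwrite("pics/f1.png",np.hstack([a,np.vstack([b,c,d])]))
O=lambda x,y:(x*.64-.2,y*.64-.2)
S=lambda x,y:((x+.5)/4-.5+155,(y+.5)/4-.5+145)
print(px2w(t,O(187,307),.025),px2w(s,S(641,520),.025))
E
```

```text
[0.36642393 0.35220057 0.22971097]
tray [ 456. -322.   12.] [[494.0, -285.0], [494.0, -361.0], [419.0, -359.0], [419.0, -284.0]]
[0.46936009 0.34800869 0.025     ] [0.47758313 0.35205784 0.025     ]
```

View pics/f1.png

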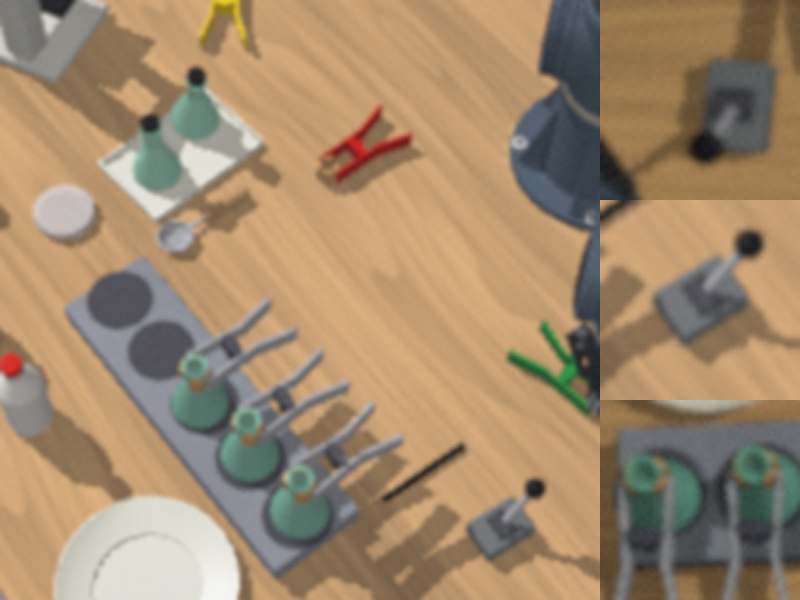

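Call:
{"name": "send_rows", "arguments": {"increments": [[0,2,0,0,0,0],[0,5,0,0,0,0],[0,9,0,0,0,0],[0,12,0,0,0,0],[0,14,0,0,0,0],[0,14.7,0,0,0,0],[0,14.7,0,0,0,0]]}}

```text
clock: 38.95
tcp_pos: [0.37, 0.35, 0.0822]
tcp_rot: [-90.2, -0.4, -0.1]
contact_force: [-0.8, -0.0, -0.0]
opening: 0.0001
```

Call:
{"name": "send_rows", "arguments": {"increments": [[1.5,0,0,0,0,0],[3,0,0,0,0,0],[4,0,0,0,0,0],[5,0,0,0,0,0],[6,0,0,0,0,0],[7,0,0,0,0,0],[8,0,0,0,0,0],[9,0,0,0,0,0],[10,0,0,0,0,0],[11,0,0,0,0,0]]}}

```text
clock: 39.95
tcp_pos: [0.4807, 0.3498, 0.0827]
tcp_rot: [-90.2, -0.3, -0.1]
contact_force: [0.0, -0.4, -1.1]
opening: -0.0
```

Call:
{"name": "send_rows", "arguments": {"increments": [[0.3,0,0,0,0,0],[0.6,0,0,0,0,0],[0.9,0,0,0,0,0],[1,0,0,0,0,0]]}}

```text
clock: 40.35
tcp_pos: [0.4876, 0.3496, 0.0823]
tcp_rot: [-90.3, 0.1, -0.1]
contact_force: [-20.0, 0.4, 9.7]
opening: -0.0001
```

Contact with the end stop, so the lever is fully over. I'll back off and look.

Call:
{"name": "send_rows", "arguments": {"increments": [[-1.5,0,0,0,0,0],[-4,0,0,0,0,0],[-7,0,0,0,0,0],[-10,0,0,0,0,0],[-10,-3,0,0,0,0],[-10,-7,0,0,0,0],[-10,-11,0,0,0,0],[-10,-13,0,0,0,0],[-10,-13,0,0,0,0]]}}

```text
clock: 41.25
tcp_pos: [0.3888, 0.3515, 0.2155]
tcp_rot: [-90.1, -0.2, -0.1]
contact_force: [0.1, -0.5, -1.4]
opening: 0.0
```

```bash
python3 - <<'E'
from h import *
print(pose()[0])
s,im=snap("scene"); t,it=snap("top")
a=cv2.resize(im[90:300,140:350],(600,600),interpolation=cv2.INTER_CUBIC)
b=cv2.resize(it[170:220,85:135],(200,200),interpolation=cv2.INTER_CUBIC)
c=cv2.resize(im[250:300,290:340],(200,200),interpolation=cv2.INTER_CUBIC)
d=cv2.resize(it[105:165,150:210],(200,200),interpolation=cv2.INTER_CUBIC)
cv2.imwrite("pics/f2.png",np.hstack([a,np.vstack([b,c,d])]))
for x in(.505,.511,.515):
  P=[[x,.352,.093]]; print(x,(w2px(t,P)[0]-[85,170])*4+[600,0],(w2px(s,P)[0]-[290,250])*4+[600,200])
E
```

```text
[0.38884877 0.35149158 0.21551739]
0.505 [710.24524241  48.8249764 ] [683.83813229 287.6532709 ]
0.511 [710.49896016  40.76402187] [678.25321234 291.67192583]
0.515 [710.66943864  35.39427648] [674.52285459 294.35586317]
```

View pics/f2.png

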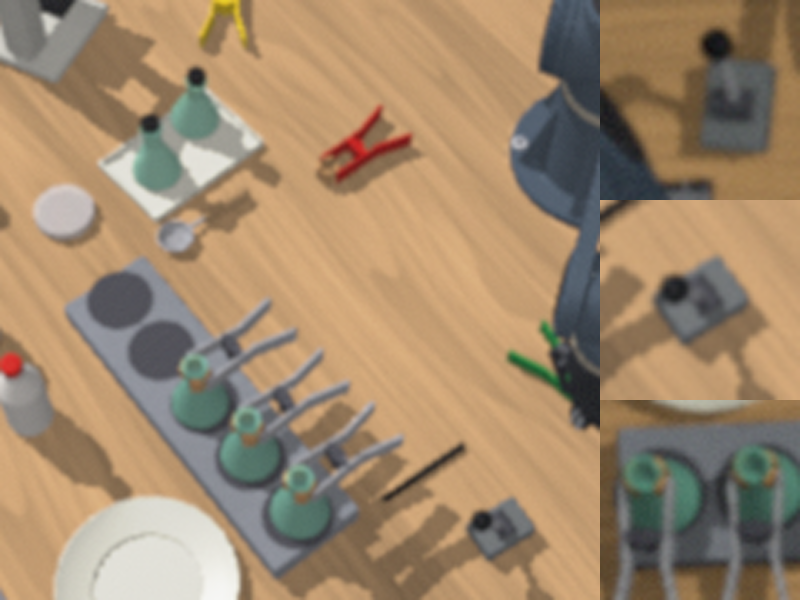

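```bash
python3 -c "
from rig import r
print(r.close_job())"
```

```text
the job is handed in; nothing more can be done
None
```

The heating bank is ready and switched on, and the job is handed in at about 41 s of robot time. No verdict was reported.

**What I did**
- I stood both stoppered flasks upright in the tray.
- I clipped one steel clamp onto the neck of each of the three open flasks, which still stand upright on the bank.
- I then threw the lever to its end stop, where the push force rose to about 20 N.
- I never gripped the beaker, dish, rod, spoon or the coloured clamps. The dish, rod and spoon in the last picture look where they were; the beaker was outside it.

**Last checks, by picture**
- All three clamps are on the necks and look level.
- Both stoppered flasks are upright in the tray.
- The ball is at x ≈ 0.51 m, which matches full throw.
- The gripper is clear of everything.

**What disagreed or went unexplained**
- **Tray position:** my automatic tray finder gave an odd position (456, -322 mm) just before the lever move. The tray corners and flasks in the pictures had not moved, so I put it down to a bad segmentation.
- **First flask grip:** the gripper read 29 mm on the first flask's neck instead of 26 mm. The flask still ended up standing properly.
- **Clamp on the leftmost flask (largest y):** the jaws went about 4–5 mm too far forward there, and I corrected that before letting go.

I viewed 15 pictures, one over the budget, to confirm the lever.

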